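# Hang the saw's lift-off chip guard

### The arm

A 6-joint arm with a two-finger parallel gripper is mounted at the origin on the work surface. World frame = base frame: x ahead of the robot, y to its left, z up, the work surface at z = 0. Lengths are in mm, angles in rad, forces in N, time in s.
With the tool pointing down it reaches from about 400 to 925 mm from the base axis. Payload 12.5 kg.
Tool frame: the origin (TCP) lies on the mounting face of the last link; the fingertips stand 190 mm ahead of it and the grasp point (between the pads) lies 171 mm ahead of it; z points along the fingers, y is the line along which they close (so a half turn about z gives the same grasp; the last joint's range is limited). The gripper opens to 95 mm and grips with 3 to 60 N. Pads are 20 mm wide; open, the fingers measure 119 mm over their backs; the gripper's body (75 mm by 180 mm) begins 59 mm behind the grasp point.
Start: joints at [1.147, 0.491, 1.559, -0, 1.092, -0.106], TCP at [195.275, 593.711, 404.761] pointing down, gripper open.
Joint ranges: [-3.1, 3.1], [-0.84, 2.19], [0.05, 2.79], [-1.13, 4.28], [0.06, 2.93], [-2.69, 2.69]. Speed limits (rad/s): [2.22, 2.22, 2.79, 3.14, 3.14, 3.14].

### API

Orientations are given as [roll, pitch, yaw] about the fixed x, y, z axes, in that order (R = Rz(yaw) Ry(pitch) Rx(roll)).
In Python, from cell import env gives the robot as it stands.
- The arm moves only by the tool carry_out, never from a script. Its argument "series" is a list of rows, each a list of 5 numbers: the shift along the tool's x, y, z in m, then the turn about the tool's z in degrees, then the opening, from 0 (shut) to 1 (fully open). A call has 1 to 20 rows; each row is the pose to reach, as a shift and turn from the pose commanded when the call began, along the tool's axes at that moment; what a row does not reach only later rows make up. A row lasts 1/8 s, in which the tool goes at most 62.5 mm and 10.7 degrees, less where a joint would pass 70% of its speed; a pose out of reach is approached as far as the arm can. A call with a gripper value outside its range is refused whole. The fingers move at their own pace and stop on an object; the grip force is fixed at half the most. Time passes only in rows, so rows that repeat a pose let the fingers close. It gives the time, the measured TCP pose, the force, the opening and the grip force at its end, in the units of the state.
- env.state(): the state, without advancing time (a new reading comes with each control period).
- env.read_camera(name): name is "scene" or "top" or "wrist"; returns (picture, depth): 400x640x3 uint8, red, green, blue; 400x640 float32, mm along the optical axis (not along the pixel's ray), 0 where there is no reading.
- env.get_calibration(name): a dict with "intrinsics" (3x3 intrinsics, pixels), "D" ([k1, k2, p1, p2, k3] as OpenCV has them; the pictures are not rectified), "cam_to_world" (4x4, takes a point from camera to world coordinates); the wrist camera has in their place "T_tool_cam" (4x4, takes a point from camera to tool coordinates, whose origin is the TCP and whose axes are the flange's). Camera axes: x right, y up, looking along -z (the intrinsics and any distortion apply to the point x, -y, -z); pixel columns grow to the right and rows downward; lengths in mm; the calibration is good to about 2 mm. A picture is of the moment at which its call begins: read the wrist's pose just before it. get_calibration takes no time and is no camera call.
- env.job_done(): hands the job in; it is judged then, once.
The state is a dict: "t": time; "joints": joint angles; "qvel": joint speeds; "tau": joint torques, N m; "eef_pos": TCP position; "tcp_rot": TCP orientation; "ft_force": force on the tool from outside, world axes, zero at the start; "moment": the same for the moment, N m; "opening": opening from 0.0 (shut) to 1.0 (fully open); "grip_force": force on a finger pad.
Only numpy, scipy, OpenCV 4.12 (cv2) and the standard library are available. Lean on these libraries where they do the work, as an engineer would, in place of code of your own. Each camera call takes 0.05 s, during which the arm holds its last target. There are 200 camera calls.

### The job

Lift the blue chip-guard leaf out of its wooden rack and, with it standing well open on the robot's side of the guard frame, lower its two knuckles fully down onto the two brass pintle pins. Then swing it shut under the red keeper lip until it meets the yellow stop, and let go, leaving it shut (settling back a finger's width is fine). Be gentle: do not press or knock the leaf hard against the frame, and leave the glue bottle, the wood offcut and the tape measure alone.

Things in the scene. Friction and masses are not known exactly. Their poses are not given: they have to be found in the camera images.
- leaf: Guard leaf, 155 mm high, about 0.42 kg, upright in the rack. Origin: on the axis of its two knuckles, level with its bottom edge; z up, y along the leaf to its free end, x across. Steel stile and aluminium rails 12 mm thick span y = 30 to 155 mm; blue panel 4 mm thick between. Hold it by the top rail, z = 115 to 155 mm. A hung leaf turns freely with 1.25 mm play: it droops 0.03 rad and, pushed shut and let go, may swing back some 12 mm at the tongue.
- leaf_grip (a point): Centre of the black patch on the leaf's top rail, close over the leaf's centre of mass: leaf x = 0, y = 64, z = 135 mm; 20 mm below the top edge, rail 12 mm thick here (axes as the leaf's).
- knuckle_low (a point): Centre of the lower end of the leaf's lower knuckle: leaf (0, 0, 20) mm, axes as the leaf's. Both knuckles are upright steel tubes, 28 mm outside, 11.5 mm bore, 20 mm long, open at both ends, joined to the stile by plates 8 mm thick.
- knuckle_up (a point): Centre of the lower end of the leaf's upper knuckle: leaf (0, 0, 105) mm, straight above the lower one.
- tongue (a point): Point in the tongue that sticks out of the leaf's free end: leaf (0, 190, 87) mm. The tongue is 10 mm thick, 14 mm high (z = 80 to 94 mm) and ends at y = 205 mm.
- rack: Fixed wooden rack, 100 x 118 mm, 44 mm high, origin at the centre of its underside. Its slot runs along its y, 15 mm wide, open on top and at both ends, floor 10 mm above the table; the leaf's bottom rail stands in it, leaf y along rack y, leaf origin about 95 mm to the -y side.
- frame: Fixed guard frame: aluminium base 100 x 330 x 12 mm, origin at the centre of its underside, z up. y runs from the green hinge post (y = -140 mm, 34 x 30 mm, top 150 mm) to the catch post (y = 146, x = 25 mm, top 138 mm). The leaf opens to the -x side, the robot's. From the hinge post two dark steel arms (8 mm thick, 20 mm wide, tops at z = 45 and 130 mm) reach to +y, each with a brass pin.
- hinge_nominal (a point): Foot of the lower pin if the arms were in mid slot: frame (0, -90, 45) mm, axes as the frame's; the upper pin stands 85 mm straight above. Both arms are clamped together in a slot: the true pins lie at frame x = 0 and up to 8 mm either way along frame y from here, so find them by feel or sight. Pins: 9 mm diameter, 18 mm tall, tips rounded to a half ball.
- seat_up (a point): Top of the upper arm at the same nominal place: frame (0, -90, 130) mm. A hung leaf's knuckles rest on the arms, its origin 25 mm and its top edge 180 mm over the table. The lower knuckle must come in under the upper arm (underside 122 mm): bring the leaf in level, along its own length from the open side, knuckles 20 to 50 mm above their seats, then lower.
- stop (a point): Point on the yellow stop face that the tongue's side meets: frame (5, 103, 112) mm; the face looks to frame -x. Shut: leaf y along frame y, leaf in the frame's plane x = 0. The red keeper lip over it (underside 130 mm over the table, 11 mm over a hung leaf's tongue; x = -40 to 25, y = 91 to 157 mm) lets the tongue in only from the -x side.
- glue: Yellow glue bottle, 52 mm diameter, 130 mm high, loose; origin at the centre of its underside.
- offcut: Loose wood offcut 40 x 80 x 35 mm; origin at the centre of its underside.
- tape: Orange tape measure 62 x 34 x 58 mm, loose; origin at the centre of its underside.
Not all that is in view belongs to the job. Of the things that look like the rack, take the one that is nearest to the robot's base at the start.

How it is judged (in metres and radians):
On the way, in this order (a step that is already met when the one before it is completed fails the run):
1. the leaf is lifted clear of the rack (z of leaf in the frame of rack above 0.05 m), for 0.1 s.
2. the leaf hangs fully down on both pins while standing open by more than 25 degrees on the robot's side (z of knuckle_low in the frame of hinge_nominal between -0.003 and 0.003 m and x of knuckle_low in the frame of hinge_nominal between -0.005 and 0.005 m and y of knuckle_low in the frame of hinge_nominal between -0.011 and 0.011 m and x of tongue in the frame of stop below -0.085 m and angle between leaf's own z axis and vertical below 0.06 rad), for 0.2 s.
At the end, for the whole second after the job is handed in: The leaf hangs upright (within 0.05 rad) on both pins, knuckles seated within 3 mm of the arms, shut with the tongue under the keeper lip and its side within 22 mm of the yellow stop face, at rest and released (z of knuckle_low in the frame of hinge_nominal between -0.003 and 0.003 m and x of knuckle_low in the frame of hinge_nominal between -0.005 and 0.005 m and y of knuckle_low in the frame of hinge_nominal between -0.011 and 0.011 m and x of tongue in the frame of stop above -0.027 m and y of tongue in the frame of stop between -0.02 and 0.02 m and angle between leaf's own z axis and vertical below 0.05 rad and linear speed of leaf below 0.02 m/s and angular speed of leaf below 0.15 rad/s); the robot touches nothing.
It fails at once if the leaf is pressed or knocked against the frame with more than 40 N (contact force between leaf and frame above 40 N).
It fails at once if the glue bottle is disturbed (moved more than 20 mm) (distance of glue from where it was at the start of the episode above 0.02 m).
It fails at once if the offcut is disturbed (moved more than 20 mm) (distance of offcut from where it was at the start of the episode above 0.02 m).
It fails at once if the tape measure is disturbed (moved more than 20 mm) (distance of tape from where it was at the start of the episode above 0.02 m).
It also fails if it takes over 72 s, if anything falls off the work surface, if the arm or the gripper's body presses on something with over 40 N, if the wrist force passes 120 N, or if a joint passes its speed limit or range.

## Working session

There is one attempt and no reset: what is moved stays moved. The work goes in short steps, Python scripts to look and compute and a tool call to move; the robot and the scene stay as the last step left them, time stands still between calls to the robot, and variables do not carry over. Pictures are saved under pics/ and viewed, at most 10 in all, crops included, and the job is handed in when it is done.

Besides the shell and the picture viewer there is one more tool, called after "Request:" as a command line: name --pt "numbers of a row" for each row, then --argument value for the rest. carry_out: Moves the arm, as the interface text tells. Its arguments: {"type":"object","properties":{"series":{"type":"array","items":{"type":"array","items":{"type":"number"}}}},"required":["series"]}

```bash
mkdir -p pics; ls; cat > h.py <<'E'
import numpy as np, cv2
from cell import env
from scipy.spatial.transform import Rotation as R
def Ttool():
    s=env.state(); T=np.eye(4); T[:3,:3]=R.from_euler('xyz',s['tcp_rot']).as_matrix(); T[:3,3]=s['eef_pos']; return T
def grab(name):
    c=env.get_calibration(name); T=Ttool()@np.array(c['T_tool_cam']) if name=='wrist' else np.array(c['cam_to_world'])
    im,d=env.read_camera(name); np.savez(''+name+'.npz',im=im,d=d,T=T,K=c['intrinsics'],D=c['D']); return load(name)
def load(name):
    z=np.load(''+name+'.npz'); return dict(z)
def rays(v,uv):
    p=cv2.undistortPoints(np.array(uv,float).reshape(-1,1,2),v['K'],v['D']).reshape(-1,2)
    return np.c_[p[:,0],-p[:,1],-np.ones(len(p))]
def pts(v,uv):
    uv=np.array(uv,int).reshape(-1,2); d=v['d'][uv[:,1],uv[:,0]]
    return (rays(v,uv)*d[:,None])@v['T'][:3,:3].T+v['T'][:3,3]
def plane(v,uv,z):
    r=rays(v,uv)@v['T'][:3,:3].T; o=v['T'][:3,3]; return o+r*((z-o[2])/r[:,2])[:,None]
def cloud(v):
    h,w=v['d'].shape; g=np.stack(np.meshgrid(np.arange(w),np.arange(h)),-1).reshape(-1,2)
    return pts(v,g).reshape(h,w,3)
def proj(v,P):
    p=(np.atleast_2d(P)-v['T'][:3,3])@v['T'][:3,:3]; return cv2.projectPoints(p*[1,-1,-1],np.zeros(3),np.zeros(3),v['K'],v['D'])[0].reshape(-1,2)
def save(im,n): cv2.imwrite('pics/'+n,im[...,::-1])
E
python3 - <<'E'
from h import *
print(env.state())
for n in('scene','top'):
    v=grab(n); save(v['im'],n+'0.png'); print(v['K'],v['D'],v['T'].round(3))
E
```

```text
pics
{'t': 0.0, 'joints': array([ 1.14738725e+00,  4.91553493e-01,  1.55944385e+00,  8.71691939e-06,
        1.09173408e+00, -1.05549214e-01]), 'qvel': array([-0.0008616 , -0.00084074, -0.00041404, -0.00202232, -0.00065428,
        0.00257359]), 'tau': array([ 1.20184170e-03, -6.12630486e+01, -2.58187097e+01,  6.92599732e-02,
        4.81508137e-02, -1.02142719e-04]), 'eef_pos': array([195.26706912, 593.6764488 , 404.16733437]), 'tcp_rot': array([-3.14046104e+00, -1.27661025e-04,  2.82372869e+00]), 'ft_force': array([ 0.04362556,  0.28467527, -0.38479709]), 'moment': array([-0.02267687,  0.00435442, -0.02188307]), 'grip_force': 0.0, 'opening': 1.0010683590700498}
[[422.99332538   0.         318.46167247]
 [  0.         422.99332538 200.31099548]
 [  0.           0.           1.        ]] [-0.02289009  0.          0.          0.          0.        ] [[-6.550000e-01 -4.310000e-01  6.200000e-01  1.156951e+03]
 [ 7.550000e-01 -3.890000e-01  5.280000e-01  5.277060e+02]
 [ 1.400000e-02  8.140000e-01  5.800000e-01  6.364240e+02]
 [ 0.000000e+00  0.000000e+00  0.000000e+00  1.000000e+00]]
[[481.95406896   0.         320.6571539 ]
 [  0.         481.95406896 203.60902563]
 [  0.           0.           1.        ]] [-0.05606467  0.          0.          0.          0.        ] [[ 5.000000e-03  9.890000e-01 -1.490000e-01  3.982190e+02]
 [-9.990000e-01  1.000000e-02  3.200000e-02  7.180700e+01]
 [ 3.300000e-02  1.490000e-01  9.880000e-01  1.186951e+03]
 [ 0.000000e+00  0.000000e+00  0.000000e+00  1.000000e+00]]
```

View pics/scene0.png

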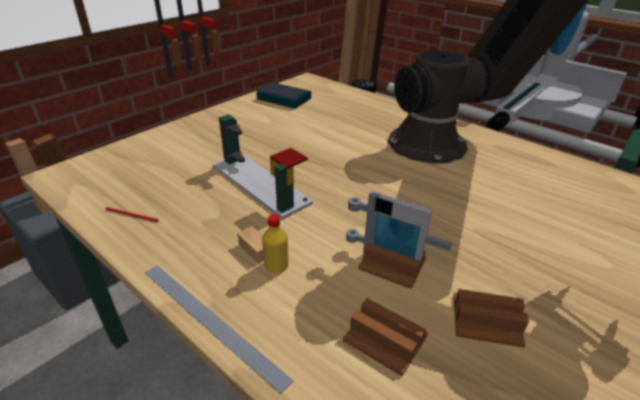

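View pics/top0.png

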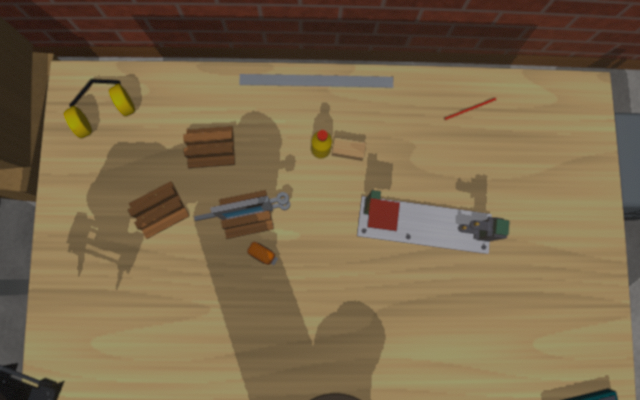

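Scene: the leaf (px ~395,230) stands in a rack, frame at left, glue (275,245), offcut (250,243). Top view: leaf from knuckles (285,200) to tongue (197,216), tape (261,253), frame base (360..490, 197..253).
Rack candidates in the top view: (245,214), (210,147), (158,210). The robot base is at about (335,400), so (245,214) is nearest, and it holds the leaf.

```bash
python3 - <<'E'
from h import *
v=load('top'); C=cloud(v); im=v['im'].astype(int); 
base=[plane(v,[[245,214],[210,147],[158,210]],20)]; print(np.linalg.norm(base[0][:,:2],axis=1),base[0].round())
z=C[...,2]; print('table z',np.median(z[300:330,450:550]))
# leaf top rail
def fit(m,n):
    P=C[m]; c=P.mean(0); _,s,vt=np.linalg.svd(P[:,:2]-c[:2]); d=vt[0]*np.sign(vt[0][1]); t=(P[:,:2]-c[:2])@d; print(n,m.sum(),'c',c.round(1),'dir',d.round(4),'yaw',np.degrees(np.arctan2(-d[0],d[1])).round(2),'ext',t.min().round(1),t.max().round(1)); return c,d
yy,xx=np.mgrid[:400,:640]
m=(xx>180)&(xx<300)&(yy>185)&(yy<230)&(z>155)&(z<175); fit(m,'top rail')
for lo,hi in((90,110),(110,130),(130,150),(150,180)):
  mm=(xx>180)&(xx<300)&(yy>180)&(yy<230)&(z>lo)&(z<hi); print(lo,mm.sum(), C[mm].min(0).round(),C[mm].max(0).round())
# frame base
mb=(xx>345)&(xx<520)&(yy>180)&(yy<265)&(z>8)&(z<17)&((im.max(-1)-im.min(-1))<40); c=np.uint8(mb)
c=cv2.morphologyEx(c,cv2.MORPH_CLOSE,np.ones((15,15)));k=max(cv2.findContours(c,0,1)[0],key=cv2.contourArea)
r=cv2.minAreaRect(plane(v,k.reshape(-1,2),12)[:,:2].astype(np.float32)); print('base',r)
red=(im[...,0]>100)&(im[...,1]<60)&(xx>345)&(xx<420)&(yy>180)&(yy<250); print('lip',C[red].mean(0),np.median(z[red])); 
k=max(cv2.findContours(np.uint8(red),0,1)[0],key=cv2.contourArea); print(cv2.minAreaRect(plane(v,k.reshape(-1,2),np.median(z[red]))[:,:2].astype(np.float32)))
for n,w in(('leaf',(150,160,320,290)),('frm',(340,160,530,280))):
    pass
a=cv2.resize(v['im'][150:290,170:330],None,fx=5,fy=5,interpolation=2)[:, :400*2]
b=cv2.resize(v['im'][175:270,345:520],None,fx=4.5,fy=4.5,interpolation=2)
save(a[:600],'leafcrop.png'); save(b[:600,:800],'frmcrop.png')
E
```

```text
[588.43554714 777.73975461 701.47699031] [[546. 218.  20.]
 [713. 310.  20.]
 [554. 430.  20.]]
table z 0.7518825270684601
top rail 373 c [549.1 213.3 164.4] dir [-0.2111  0.9775] yaw 12.18 ext -62.5 63.6
90 161 [521. 152.  90.] [562. 323. 109.]
110 51 [531. 110. 111.] [575. 272. 130.]
130 217 [531. 110. 130.] [583. 273. 150.]
150 398 [531. 152. 150.] [567. 276. 170.]
base ((525.5814208984375, -224.27890014648438), (330.6136169433594, 101.18958282470703), 82.49024963378906)
lip [533.28866675 -98.75585181 143.7348233 ] 138.40383142565474
((534.4212646484375, -99.5425796508789), (62.548866271972656, 62.1461296081543), 82.64433288574219)
```

```bash
python3 - <<'E'
from h import *
c=env.get_calibration('wrist'); print(c)
E
```

```text
{'intrinsics': array([[348.98346907,   0.        , 324.77453645],
       [  0.        , 348.98346907, 194.34126422],
       [  0.        ,   0.        ,   1.        ]]), 'D': array([-0.01794868,  0.        ,  0.        ,  0.        ,  0.        ]), 'T_tool_cam': array([[ 1.08883739e-03,  9.64704101e-01,  2.63334032e-01,
         7.37409779e+01],
       [ 9.99999407e-01, -1.04923673e-03, -2.91013537e-04,
         6.90327909e-01],
       [-4.44221509e-06,  2.63334192e-01, -9.64704671e-01,
         2.01738140e+01],
       [ 0.00000000e+00,  0.00000000e+00,  0.00000000e+00,
         1.00000000e+00]])}
```

View pics/leafcrop.png

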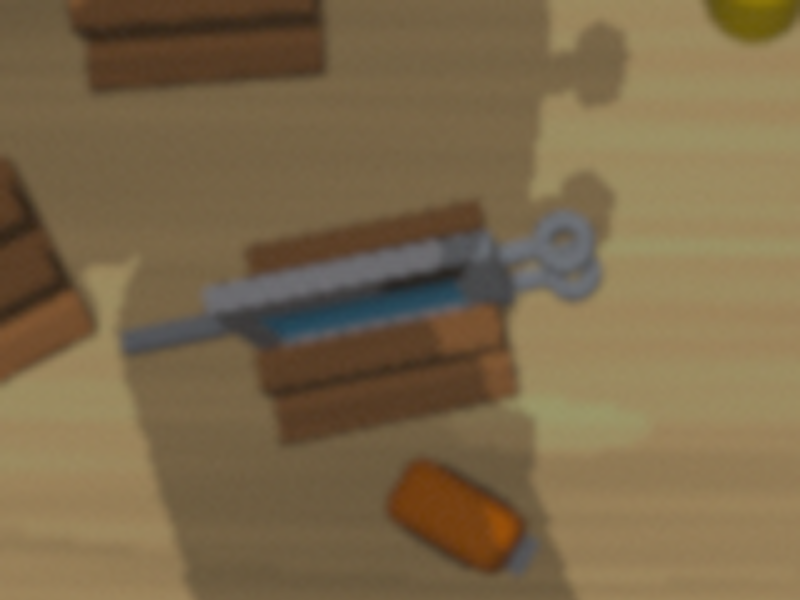

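The crop confirms it: the leaf is in the rack nearest the base, with its knuckles at the right (crop 560,240) and tape below (455,515). The frame base fits 330x101 mm, and the lip lands where predicted. Next I move above the grip point and look with the wrist camera.

Request:
carry_out --pt "-0.235 -0.138 0 30 1" --pt "-0.469 -0.276 0 61 1" --pt "-0.469 -0.276 0 61 1" --pt "-0.469 -0.276 0 61 1" --pt "-0.469 -0.276 0 61 1" --pt "-0.469 -0.276 0 61 1" --pt "-0.469 -0.276 0 61 1" --pt "-0.469 -0.276 0 61 1" --pt "-0.469 -0.276 0 61 1" --pt "-0.469 -0.276 0 61 1" --pt "-0.469 -0.276 0 61 1" --pt "-0.469 -0.276 0 61 1" --pt "-0.469 -0.276 0 61 1"

```text
t: 1.72
eef_pos: [554.0, 185.9, 404.9]
tcp_rot: [3.141, -0.0, 1.761]
ft_force: [0.4, -0.1, -0.1]
opening: 1.001
grip_force: 0.0
```

```bash
python3 - <<'E'
from h import *
v=grab('wrist'); save(v['im'],'w1.png'); C=cloud(v); z=C[...,2]; s=env.state(); print(s['eef_pos'],s['tcp_rot'])
m=(z>158)&(z<172); m=cv2.morphologyEx(np.uint8(m),cv2.MORPH_OPEN,np.ones((5,5))); k=max(cv2.findContours(m,0,1)[0],key=cv2.contourArea)
print(np.median(z[m>0]))
r=cv2.minAreaRect(plane(v,k.reshape(-1,2),165)[:,:2].astype(np.float32)); print(r)
im=v['im'].astype(int); b=(im.max(-1)<45)&(m>0); print(b.sum(),C[b].mean(0),C[b].min(0),C[b].max(0))
E
```

```text
[554.09593738 185.73397701 404.87687432] [ 3.14142443e+00 -1.17500549e-04  1.76039864e+00]
164.8481536873262
((549.4776611328125, 216.69485473632812), (12.610027313232422, 124.11116027832031), 12.082915306091309)<stdin>:6: RuntimeWarning: Mean of empty slice.
  ret = um.true_divide(
Traceback (most recent call last):
ValueError: zero-size array to reduction operation minimum which has no identity
```

View pics/w1.png

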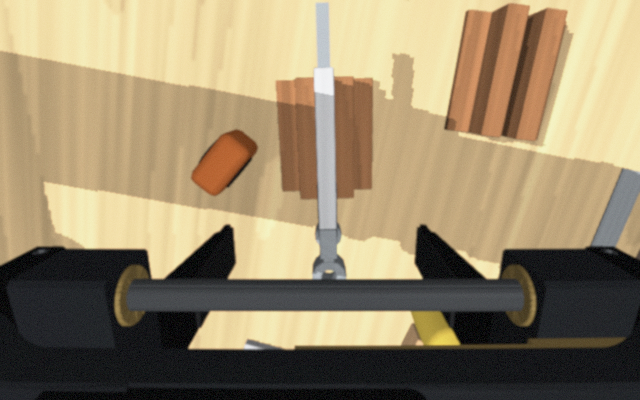

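Wrist view: the rail runs from (324,68) to (328,230), with the upper knuckle bore at about (329,270) and the tape at (225,162), clear of the fingers.

```bash
python3 - <<'E'
from h import *
v=load('wrist'); k=plane(v,[[329,270]],135)[0]; print(k)
c=np.array([549.48,216.69]); d=np.array([-.2093,.9779]); n=np.array([d[1],-d[0]])
print('along, across of knuckle vs rail centre',(k[:2]-c)@d,(k[:2]-c)@n)
t=load('top'); k2=plane(t,[[170+566/5,150+241/5]],135)[0]; print(k2)
g=c-28.5*d; print(g)
E
```

```text
[568.52945847 132.10976975 135.        ]
along, across of knuckle vs rail centre -86.69805881521195 0.9258232435071392
[567.8469473  120.66416943 135.        ]
[555.44505 188.81985]
```

Request:
carry_out --pt "0.0015 0.0015 0.03 -1.2 1" --pt "0.0015 0.0015 0.06 -1.2 1" --pt "0.0015 0.0015 0.089 -1.2 1" --pt "0.0015 0.0015 0.089 -1.2 1" --pt "0.0015 0.0015 0.089 -1.2 0" --pt "0.0015 0.0015 0.089 -1.2 0" --pt "0.0015 0.0015 0.089 -1.2 0" --pt "0.0015 0.0015 0.089 -1.2 0" --pt "0.0015 0.0015 0.089 -1.2 0" --pt "0.0015 0.0015 0.089 -1.2 0" --pt "0.0015 0.0015 0.089 -1.2 0" --pt "0.0015 0.0015 0.089 -1.2 0" --pt "0.0015 0.0015 0.089 -1.2 0" --pt "0.0015 0.0015 0.089 -1.2 0" --pt "0.0015 0.0015 0.089 -1.2 0"

```text
t: 3.65
eef_pos: [555.7, 186.7, 315.7]
tcp_rot: [-3.142, -0.0, 1.78]
ft_force: [-0.1, 0.0, -0.1]
opening: 0.127
grip_force: 30.0
```

Request:
carry_out --pt "0 0 -0.02 0 0" --pt "0 0 -0.05 0 0" --pt "0 0 -0.09 0 0" --pt "0 0 -0.13 0 0" --pt "0 0 -0.13 0 0" --pt "0 0 -0.13 0 0"

```text
t: 4.4
eef_pos: [555.4, 186.7, 444.0]
tcp_rot: [-3.139, -0.0, 1.78]
ft_force: [-0.2, 0.3, -5.3]
opening: 0.121
grip_force: 30.0
```

```bash
python3 - <<'E'
from h import *
s=env.state(); print(s['eef_pos'],s['tcp_rot'],s['ft_force'],s['moment'])
v=grab('wrist'); a=v['im']; save(cv2.resize(a[:290,220:440],None,fx=2.05,fy=2.05,interpolation=2),'w2.png')
C=cloud(v); P=(C-Ttool()[:3,3])@Ttool()[:3,:3]  # tool coords
m=(P[...,2]>145)&(P[...,2]<160)&(abs(P[...,1])<15)&(P[...,0]>15)
print(m.sum(),P[m].min(0),P[m].max(0),np.median(P[m],0))
Q=P[m]; print('tilt top z vs x',np.polyfit(Q[:,0],Q[:,2],1),'yaw y vs x',np.polyfit(Q[:,0],Q[:,1],1))
m=(P[...,2]>210)&(P[...,2]<240)&(abs(P[...,1])<15)&(P[...,0]>95); Q=P[m]; print('tongue',m.sum(),Q.min(0),Q.max(0),np.median(Q,0))
E
```

```text
[555.44396829 186.65107784 443.96984525] [-3.13904090e+00 -7.12913755e-05  1.78005541e+00] [-0.19420985  0.30291539 -5.29877369] [-0.08545046  0.01795693 -0.00986134]
6522 [ 15.00498669  -5.8398597  148.35698337] [ 92.66047948   6.95599738 153.58728638] [ 57.99917489   0.34390057 150.60506153]
tilt top z vs x [8.62464612e-05 1.50608917e+02] yaw y vs x [-0.0017595   0.57704877]
tongue 904 [101.14650356  -4.42926538 210.01069072] [122.46896704   5.35781692 213.71909082] [1.11897405e+02 2.06798429e-01 2.11583985e+02]
```

View pics/w2.png

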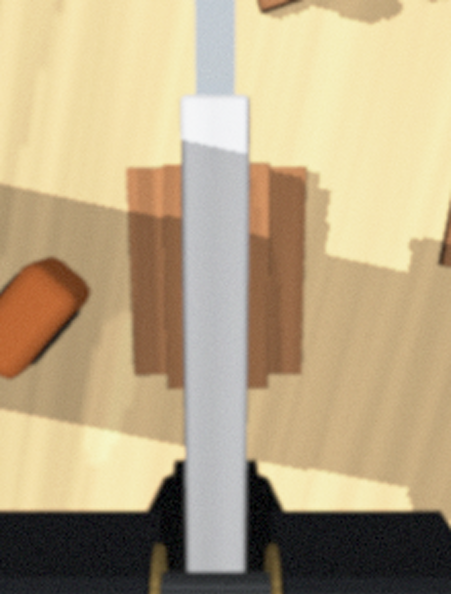

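The leaf is held square: top edge at tool z 150.6, level, and rail end at tool x +92.7, so its origin is at tool x ≈ -62. Next I look at the frame crop for the pins.

View pics/frmcrop.png

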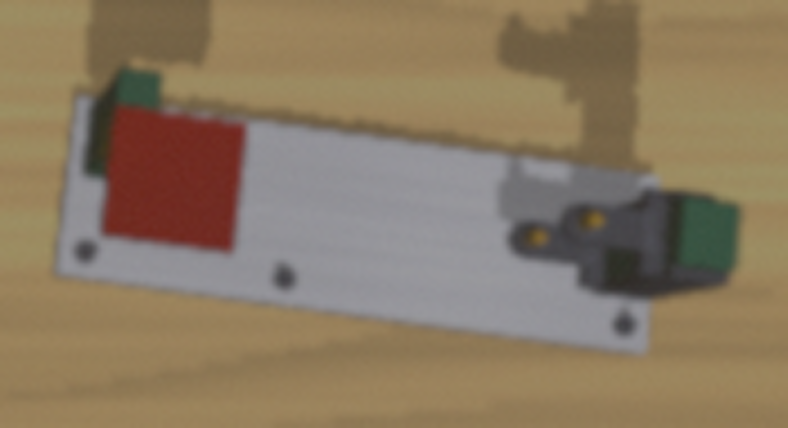

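The crop shows the two brass pins: lower at (538,237), upper at (595,220), that is full-image (464.6,227.7) and (477.2,223.9).

```bash
cat >> h.py <<'E'
def brass(im,box):
    u0,v0,u1,v1=box; a=im.astype(int); m=(a[...,0]-a[...,2]>35)&(a[...,0]>a[...,1]); q=np.zeros(m.shape,bool); q[v0:v1,u0:u1]=1; return m&q
F0=np.array([525.6,-224.3]); ya=np.radians(-7.45); FY=np.array([-np.sin(ya),np.cos(ya)]); FX=np.array([np.cos(ya),np.sin(ya)])
def tofr(p): p=np.asarray(p)[...,:2]-F0; return np.stack([p@FX,p@FY],-1)
E
python3 - <<'E'
from h import *
v=load('top'); a=v['im'].astype(float)
for b,z in(((459,223,470,233),58),((472,219,483,229),143)):
    w=np.clip(a[...,0]-a[...,2]-20,0,None); q=np.zeros(w.shape); q[b[1]:b[3],b[0]:b[2]]=1; w=w*q
    yy,xx=np.mgrid[:400,:640]; uv=[(w*xx).sum()/w.sum(),(w*yy).sum()/w.sum()]; 
    for dz in(-4,0,4):
        p=plane(v,[uv],z+dz)[0]; print(np.round(uv,1),z+dz,p.round(1),tofr(p).round(1))
z=cloud(v)[...,2]; g=(a[...,1]>a[...,0]+8); 
# frame base refined: separate edges
C=cloud(v); g[:, :500]=0;g[:,525:]=0;g[:200]=0;g[260:]=0; k=C[g&(z>140)]; print('hinge post top',k.mean(0) if len(k) else 0, tofr(k.mean(0)),len(k))
s=load('scene'); print(proj(s,np.c_[ [F0-90*FY]*2,[60,145]]))
save(cv2.resize(s['im'][100:225,190:330],None,fx=4.5,fy=4.5,interpolation=2),'sc.png')
E
```

```text
[464.1 227.3] 54 [ 515.  -308.9   54. ] [  0.4 -85.3]
[464.1 227.3] 58 [ 514.5 -307.6   58. ] [ -0.2 -84. ]
[464.1 227.3] 62 [ 514.1 -306.3   62. ] [ -0.8 -82.7]
[476.5 223.4] 139 [ 515. -309.  139.] [  0.5 -85.4]
[476.5 223.4] 143 [ 514.6 -307.5  143. ] [ -0.1 -84. ]
[476.5 223.4] 147 [ 514.1 -306.1  147. ] [ -0.8 -82.6]
hinge post top [ 505.22914365 -358.98922325  166.77944826] [  -2.73496171 -136.19353374] 130
[[238.78545066 151.86494221]
 [235.79763529 123.85834703]]
```

View pics/sc.png

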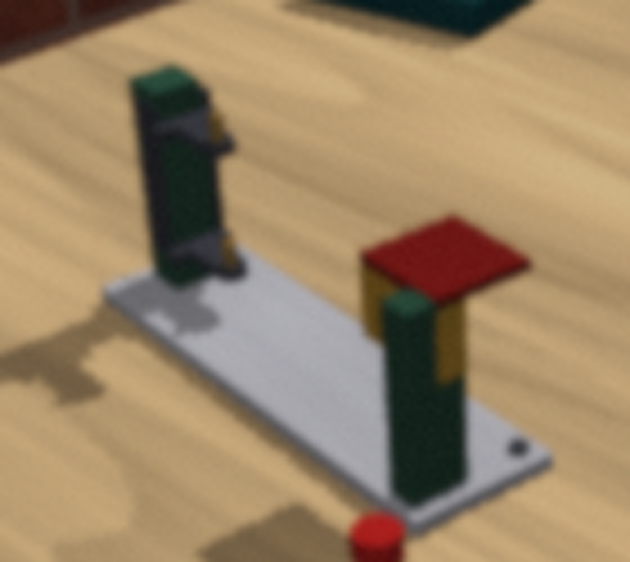

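Request:
carry_out --pt "-0.02 -0.02 -0.01 0 0" --pt "-0.055 -0.055 -0.03 0 0" --pt "-0.09 -0.09 -0.03 0 0" --pt "-0.125 -0.125 -0.03 0 0" --pt "-0.16 -0.15 -0.03 0 0" --pt "-0.2 -0.16 -0.03 0 0" --pt "-0.245 -0.168 -0.03 0 0" --pt "-0.29 -0.177 -0.03 0 0" --pt "-0.335 -0.186 -0.03 0 0" --pt "-0.38 -0.194 -0.03 0 0" --pt "-0.425 -0.203 -0.03 0 0" --pt "-0.465 -0.21 -0.03 0 0" --pt "-0.49 -0.215 -0.03 0 0" --pt "-0.504 -0.218 -0.03 0 0" --pt "-0.504 -0.218 -0.03 0 0" --pt "-0.504 -0.218 -0.03 0 0"

```text
t: 6.45
eef_pos: [447.3, -350.6, 475.7]
tcp_rot: [3.142, -0.001, 1.781]
ft_force: [-0.9, 0.9, -4.4]
opening: 0.121
grip_force: 30.0
```

```bash
python3 - <<'E'
from h import *
s=env.state(); print(s['eef_pos'],s['tcp_rot'],s['ft_force'])
v=grab('wrist'); save(v['im'],'w3.png'); im=v['im'].astype(int)
e=proj(v,[[514.5,-307.5,58],[514.5,-307.5,143]]); print(e)
for z,(u,w) in zip((58,143),e):
    m=brass(v['im'],(int(u-22),int(w-22),int(u+22),int(w+22))); n,l,st,ce=cv2.connectedComponentsWithStats(np.uint8(m))
    for i in range(1,n):
        if st[i,4]>8: print(z,st[i],ce[i].round(1),plane(v,[ce[i]],z)[0].round(1),tofr(plane(v,[ce[i]],z)[0]).round(1))
E
```

```text
[ 447.30311832 -350.56752227  475.66980256] [ 3.14157294e+00 -6.16564285e-04  1.78080825e+00] [-0.89925534  0.85827781 -4.44470478]
[[389.99275812 141.82757199]
 [407.01251063 152.93009697]]
58 [387 135   9   8  60] [390.9 138.7] [ 514.6 -303.9   58. ] [ -0.6 -80.3]
58 [404 145   7  10  59] [407.4 149.1] [ 536.1 -311.3   58. ] [ 21.7 -84.9]
143 [411 133  18  41 379] [422.6 159.3] [ 529.8 -310.1  143. ] [ 15.3 -84.6]
143 [387 135   9   8  60] [390.9 138.7] [ 497.1 -298.2  143. ] [-18.7 -77. ]
143 [404 145  10  10  81] [408.6 149.2] [ 515.  -303.9  143. ] [ -0.2 -80.3]
```

View pics/w3.png

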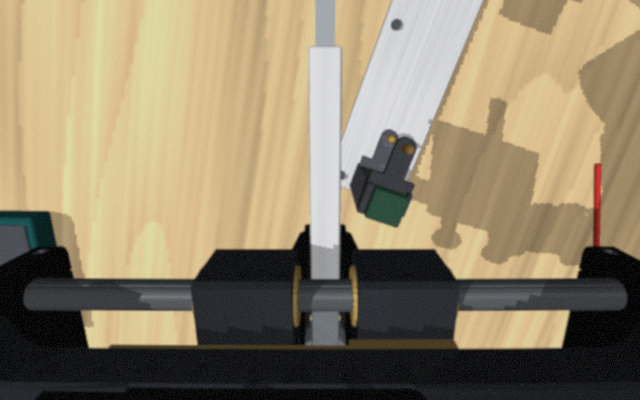

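Wrist view: lower pin (390,139), upper pin (407,149). The wrist reads +3.5 mm along y against the top camera for both the leaf and the pins. The relative offset agrees within 2 mm, so I average: pin (514.7,-305.7), leaf origin at tool x -63.5. Next I go to the approach pose (open 40°, 90 mm out).

Request:
carry_out --pt "0.03 0.004 0 -3 0" --pt "0.07 0.009 0 -8 0" --pt "0.11 0.014 0 -13 0" --pt "0.15 0.019 0 -18 0" --pt "0.174 0.0215 0 -20.5 0" --pt "0.174 0.0215 0.02 -20.5 0" --pt "0.174 0.0215 0.055 -20.5 0" --pt "0.174 0.0215 0.09 -20.5 0" --pt "0.174 0.0215 0.11 -20.5 0" --pt "0.174 0.0215 0.11 -20.5 0" --pt "0.174 0.0215 0.11 -20.5 0" --pt "0.174 0.0215 0.11 -20.5 0"

```text
t: 8.0
eef_pos: [432.2, -176.7, 366.7]
tcp_rot: [3.141, 0.002, 2.138]
ft_force: [-0.3, -0.7, -5.5]
opening: 0.127
grip_force: 30.0
```

```bash
cat > go.py <<'E'
from h import *
import sys
s=env.state(); p=s['eef_pos']; y=s['tcp_rot'][2]; tx=np.array([np.cos(y),np.sin(y)]); ty=np.array([np.sin(y),-np.cos(y)])
print(s['t'],p.round(2),s['tcp_rot'].round(4),s['ft_force'].round(2),s['moment'].round(2))
o=p[:2]-63.5*tx; print('leaf origin',o,tofr(o),'z',p[2]-305.8,'open deg',np.degrees(y)-90+7.45)
E
cat >> go.py <<'E'
D=np.array([514.7,-305.7])-o; print('move to pin: tx,ty',D@tx,D@ty)
E
python3 go.py
```

```text
8.0 [ 432.15 -176.74  366.73] [3.1406e+00 1.6000e-03 2.1381e+00] [-0.31 -0.74 -5.49] [-0.11 -0.    0.01]
leaf origin [ 466.27412654 -230.29680977] [-58.04751553 -13.63843578] z 60.927988129220125 open deg 39.9549331091671
move to pin: tx,ty -89.61363636913039 0.3201472091000781
```

Request:
carry_out --pt "-0.02 0 0 0 0" --pt "-0.045 0 0 0 0" --pt "-0.065 0 0 0 0" --pt "-0.08 0 0 0 0" --pt "-0.0895 0 0 0 0" --pt "-0.0895 0 0 0 0" --pt "-0.0895 0 0 0 0"

```text
t: 8.88
eef_pos: [479.9, -252.0, 365.7]
tcp_rot: [-3.142, -0.001, 2.138]
ft_force: [-0.2, 0.3, -4.2]
opening: 0.124
grip_force: 30.0
```

```bash
python3 go.py; python3 - <<'E'
from h import *
t=grab('top'); s=grab('scene')
P=[[514.7,-305.7,z] for z in(45,130,186)]
print(proj(t,P),proj(s,P))
a=cv2.resize(t['im'][200:255,440:500],None,fx=6.5,fy=6.5,interpolation=2); b=cv2.resize(s['im'][90:170,205:265],None,fx=6.5,fy=6.5,interpolation=2)
c=np.zeros((520,800,3),np.uint8); c[:a.shape[0],:390]=a[:520]; c[:520,400:790]=b[:520]; save(c,'m1.png')
E
```

```text
8.875 [ 479.95 -251.99  365.67] [-3.1415e+00 -6.0000e-04  2.1381e+00] [-0.16  0.34 -4.15] [-0.07 -0.04 -0.  ]
leaf origin [ 514.07056874 -305.54529716] [ -0.89776238 -82.05437294] z 59.87165549710653 open deg 39.95238811724629
move to pin: tx,ty -0.46868688113733387 0.44771562908603213
[[461.53977648 227.75233337]
 [473.68388281 223.98480222]
 [482.75711988 221.16630837]] [[240.91336649 157.6064196 ]
 [238.02397499 129.94174772]
 [235.99028034 110.38555059]]
```

View pics/m1.png

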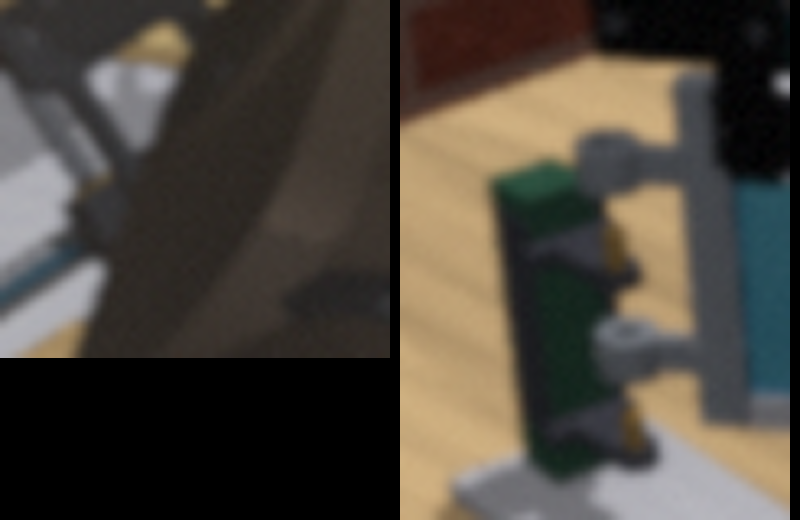

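Scene crop (right): both knuckles sit over their pins, upper bore (612,142) over pin (614,243), lower (626,330) over (632,425). I refine this from the scene depth.

```bash
python3 - <<'E'
from h import *
from scipy.optimize import least_squares
s=load('scene'); C=cloud(s); im=s['im'].astype(int)
near=np.hypot(C[...,0]-514,C[...,1]+305)
o=s['T'][:3,3]; 
for n,lo,hi in(('up',166,182),('low',81,97)):
    m=(near<24)&(C[...,2]>lo)&(C[...,2]<hi)&((im.max(-1)-im.min(-1))<30)
    P=C[m][:,:2]
    # drop plate side: points further than 12mm along leaf dir
    u=np.array([-.535,.845]); P=P[(P-[514.4,-305.6])@u<9]
    f=least_squares(lambda c:np.hypot(*(P-c).T)-14,[514,-305],loss='soft_l1'); print(n,len(P),f.x,tofr(f.x),np.std(f.fun))
for n,lo,hi in(('top ann up',181,192),('low',96,107)):
    m=(near<17)&(C[...,2]>lo)&(C[...,2]<hi); print(n,m.sum(),C[m].mean(0))
b=(im[...,0]-im[...,2]>30)&(near<16)
for n,lo,hi in(('pinU',132,150),('pinL',47,65)):
    m=b&(C[...,2]>lo)&(C[...,2]<hi); P=C[m]; print(n,m.sum(),P.mean(0) if m.any() else 0)
    if m.sum()>3:
        h=(o-P.mean(0))[:2]; print(' axis', P.mean(0)[:2]-4.5*.8*h/np.linalg.norm(h))
E
```

```text
up 48 [ 513.65402139 -304.29047579] [ -1.47349473 -80.8641542 ] 2.9126338720778873
low 43 [ 514.02674925 -304.19783699] [ -1.11592492 -80.72396918] 2.6686290036283293
top ann up 39 [ 515.54090877 -302.14199359  183.55629787]
low 38 [ 515.34972687 -302.7094362    98.43556772]
pinU 15 [ 517.27688706 -301.86585633  139.8108728 ]
 axis [ 515.07860202 -304.71674091]
pinL 12 [ 517.19186996 -303.01450127   55.89908067]
 axis [ 514.99530936 -305.86671471]
```

Request:
carry_out --pt "-0.001 0.0004 0.004 0 0" --pt "-0.001 0.0004 0.009 0 0" --pt "-0.001 0.0004 0.014 0 0" --pt "-0.001 0.0004 0.017 0 0" --pt "-0.001 0.0004 0.018 0 0" --pt "-0.001 0.0004 0.018 0 0" --pt "-0.001 0.0004 0.018 0 0"

```text
t: 9.85
eef_pos: [481.1, -253.0, 347.8]
tcp_rot: [3.141, 0.0, 2.138]
ft_force: [0.0, 0.4, -5.6]
opening: 0.125
grip_force: 30.0
```

```bash
python3 go.py
```

```text
9.85 [ 481.05 -253.02  347.83] [3.1414e+00 1.0000e-04 2.1378e+00] [ 0.01  0.37 -5.63] [0.01 0.06 0.07]
leaf origin [ 515.16048319 -306.58282747] [  0.31747859 -82.94182549] z 42.03109673988348 open deg 39.939222881844856
move to pin: tx,ty 0.992002728463508 0.08578868140098639
```

Request:
carry_out --pt "0 0 0.001 0 0" --pt "0 0 0.002 0 0" --pt "0 0 0.003 0 0" --pt "0 0 0.003 0 0"

```text
t: 10.35
eef_pos: [481.0, -253.0, 344.6]
tcp_rot: [3.142, -0.0, 2.138]
ft_force: [-0.1, -0.6, -5.2]
opening: 0.124
grip_force: 30.0
```

```bash
python3 go.py
```

```text
10.35 [ 481.04 -253.03  344.62] [ 3.1415e+00 -2.0000e-04  2.1378e+00] [-0.13 -0.63 -5.18] [-0.03 -0.01  0.03]
leaf origin [ 515.14776016 -306.59033908] [  0.30583693 -82.95092337] z 38.81690874138582 open deg 39.93709683036781
move to pin: tx,ty 0.9915083857984857 0.10051846105054246
```

No contact force with the knuckles about 4 mm onto the tips, so I continue.

Request:
carry_out --pt "0 0 0.001 0 0" --pt "0 0 0.002 0 0" --pt "0 0 0.003 0 0" --pt "0 0 0.004 0 0" --pt "0 0 0.005 0 0" --pt "0 0 0.005 0 0"

```text
t: 11.1
eef_pos: [481.1, -253.0, 339.6]
tcp_rot: [3.142, -0.0, 2.138]
ft_force: [-0.3, -0.7, -3.9]
opening: 0.123
grip_force: 30.0
```

Request:
carry_out --pt "0 0 0.001 0 0" --pt "0 0 0.002 0 0" --pt "0 0 0.003 0 0" --pt "0 0 0.004 0 0" --pt "0 0 0.005 0 0" --pt "0 0 0.006 0 0" --pt "0 0 0.006 0 0"

```text
t: 11.98
eef_pos: [481.0, -253.0, 333.6]
tcp_rot: [3.142, -0.0, 2.138]
ft_force: [0.0, 0.5, -6.4]
opening: 0.126
grip_force: 30.0
```

Request:
carry_out --pt "0 0 0.0005 0 0" --pt "0 0 0.001 0 0" --pt "0 0 0.0015 0 0" --pt "0 0 0.002 0 0" --pt "0 0 0.002 0 0" --pt "0 0 0.002 0 0"

```text
t: 12.72
eef_pos: [481.1, -253.0, 331.7]
tcp_rot: [3.142, -0.0, 2.138]
ft_force: [0.2, 0.5, -4.5]
opening: 0.13
grip_force: 30.0
```

Request:
carry_out --pt "0 0 0.0003 0 0" --pt "0 0 0.0006 0 0" --pt "0 0 0.0009 0 0" --pt "0 0 0.0009 0 0" --pt "0 0 0.0009 0 0"

```text
t: 13.35
eef_pos: [481.0, -253.0, 330.8]
tcp_rot: [3.142, -0.0, 2.138]
ft_force: [0.7, 0.3, -4.9]
opening: 0.123
grip_force: 30.0
```

Request:
carry_out --pt "0 0 0.0004 0 0" --pt "0 0 0.0008 0 0" --pt "0 0 0.0008 0 0" --pt "0 0 0.0008 0 0"

```text
t: 13.85
eef_pos: [481.0, -252.9, 330.6]
tcp_rot: [3.141, 0.001, 2.138]
ft_force: [-3.0, 2.7, 5.4]
opening: 0.126
grip_force: 30.0
```

```bash
python3 go.py
```

```text
13.85 [ 480.99 -252.89  330.63] [3.1412e+00 5.0000e-04 2.1379e+00] [-3.04  2.67  5.43] [ 0.13  0.41 -0.08]
leaf origin [ 515.10435887 -306.44664636] [  0.24417068 -82.8140711 ] z 24.82972272173032 open deg 39.943385681900835
move to pin: tx,ty 0.8469839587032814 0.06004220645392461
```

Seated: about 10 N of upward contact at leaf z 24.8. I ease off and open slightly so that the fingers straddle the rail loosely.

Request:
carry_out --pt "0 0 -0.0005 0 0.125" --pt "0 0 -0.0005 0 0.125" --pt "0 0 -0.0005 0 0.2" --pt "0 0 -0.0005 0 0.25" --pt "0 0 -0.0005 0 0.3" --pt "0 0 -0.0005 0 0.3" --pt "0 0 -0.0005 0 0.3" --pt "0 0 -0.0005 0 0.3"

```text
t: 14.85
eef_pos: [481.0, -253.0, 330.5]
tcp_rot: [3.141, -0.0, 2.138]
ft_force: [0.4, -0.3, 0.1]
opening: 0.3
grip_force: 0.0
```

```bash
cat > chk.py <<'E'
from h import *
T=Ttool(); v=grab('wrist'); C=cloud(v); P=(C-T[:3,3])@T[:3,:3]
m=(P[...,2]>146)&(P[...,2]<160)&(abs(P[...,1])<40)&(P[...,0]>15)&(P[...,0]<100); Q=P[m]
print(m.sum(),'rail end x',np.percentile(Q[:,0],99.5),'z fit',np.polyfit(Q[:,0],Q[:,2],1),'y fit',np.polyfit(Q[:,0],Q[:,1],1))
E
python3 go.py; python3 chk.py
```

```text
14.85 [ 481.05 -253.01  330.51] [ 3.1415 -0.      2.1379] [ 0.42 -0.34  0.11] [-0.1   0.04 -0.01]
leaf origin [ 515.15944119 -306.57306451] [  0.31517951 -82.93228004] z 24.708248439651754 open deg 39.94215833328981
move to pin: tx,ty 0.9832038661013609 0.08147388679875217
6569 rail end x 95.3596517187622 z fit [3.10147247e-02 1.52352352e+02] y fit [-0.00460456  0.53405967]
```

The leaf hangs with its normal 0.03 droop. Next I swing it along the hinge arc with loose fingers.

Request:
carry_out --pt "0 0.0022 0 2 0.3" --pt "-0.0002 0.0044 0 4 0.3" --pt "-0.0004 0.0066 0 6 0.3" --pt "-0.0006 0.0088 0 8 0.3" --pt "-0.001 0.011 0 10 0.3" --pt "-0.0014 0.0132 0 12 0.3" --pt "-0.0019 0.0154 0 14 0.3" --pt "-0.0025 0.0175 0 16 0.3" --pt "-0.0031 0.0196 0 18 0.3" --pt "-0.0038 0.0217 0 20 0.3" --pt "-0.0046 0.0238 0 22 0.3" --pt "-0.0055 0.0258 0 24 0.3" --pt "-0.0064 0.0278 0 26 0.3" --pt "-0.0074 0.0298 0 28 0.3" --pt "-0.0085 0.0318 0 30 0.3" --pt "-0.0096 0.0336 0 32 0.3" --pt "-0.0109 0.0355 0 34 0.3" --pt "-0.0109 0.0355 0 34 0.3"

```text
t: 17.15
eef_pos: [517.0, -243.1, 330.5]
tcp_rot: [3.141, -0.0, 1.544]
ft_force: [0.4, -0.5, 0.2]
opening: 0.299
grip_force: 0.1
```

```bash
python3 go.py; python3 chk.py
```

```text
17.15 [ 517.   -243.13  330.46] [ 3.1415 -0.      1.544 ] [ 0.36 -0.48  0.24] [-0.11  0.05  0.01]
leaf origin [ 515.29536922 -306.60636306] [  0.45427761 -82.94767294] z 24.65949731043088 open deg 5.914315835225051
move to pin: tx,ty 0.8900818969547383 -0.6194454901865609
6765 rail end x 94.81652068700572 z fit [2.20187314e-02 1.51918175e+02] y fit [-0.11783807 -5.62874327]
```

Leaf is now about 12.6° open. I continue slowly.

Request:
carry_out --pt "0 0.0011 0 1 0.3" --pt "0 0.0022 0 2 0.3" --pt "-0.0001 0.0033 0 3 0.3" --pt "-0.0002 0.0044 0 4 0.3" --pt "-0.0003 0.0055 0 5 0.3" --pt "-0.0004 0.0066 0 6 0.3" --pt "-0.0005 0.0077 0 7 0.3" --pt "-0.0006 0.0088 0 8 0.3" --pt "-0.0008 0.0099 0 9 0.3" --pt "-0.001 0.011 0 10 0.3" --pt "-0.001 0.011 0 10 0.3"

```text
t: 18.58
eef_pos: [527.9, -244.4, 330.5]
tcp_rot: [3.141, -0.0, 1.37]
ft_force: [0.5, 0.7, 0.9]
opening: 0.299
grip_force: 0.1
```

```bash
python3 go.py; python3 chk.py
```

```text
18.575 [ 527.89 -244.42  330.49] [ 3.1415e+00 -1.0000e-04  1.3696e+00] [0.5  0.67 0.91] [-0.06  0.15 -0.04]
leaf origin [ 515.1979394  -306.63668802] [  0.36160222 -82.99037475] z 24.688372880289876 open deg -4.075705981002829
move to pin: tx,ty 0.8183077930845387 -0.6750558775491948
6762 rail end x 94.8377043776603 z fit [2.15426035e-02 1.51958443e+02] y fit [-0.11527717 -5.77918096]
```

Request:
carry_out --pt "0 0.0005 0 0.5 0.3" --pt "0 0.001 0 1 0.3" --pt "0 0.0015 0 1.5 0.3" --pt "0 0.002 0 2 0.3" --pt "0 0.002 0 2 0.3"

```text
t: 19.25
eef_pos: [529.8, -244.8, 330.5]
tcp_rot: [3.142, -0.0, 1.335]
ft_force: [-1.0, -0.8, 0.7]
opening: 0.298
grip_force: 0.2
```

```bash
python3 go.py; python3 chk.py
```

```text
19.25 [ 529.8  -244.82  330.52] [ 3.1415e+00 -1.0000e-04  1.3349e+00] [-0.99 -0.82  0.71] [-0.16  0.15  0.04]
leaf origin [ 514.9555527  -306.56036313] [  0.11136529 -82.94612226] z 24.720890037721233 open deg -6.067256288626569
move to pin: tx,ty 0.7767982708315634 -0.44957351586889205
6759 rail end x 94.75148198500011 z fit [2.15421647e-02 1.51948325e+02] y fit [-0.11878684 -5.73132009]
```

Request:
carry_out --pt "0 0.0004 0 0.3 0.3" --pt "0 0.0008 0 0.6 0.3" --pt "0 0.0012 0 0.9 0.3" --pt "0 0.0012 0 0.9 0.3"

```text
t: 19.8
eef_pos: [530.7, -245.1, 330.4]
tcp_rot: [-3.141, -0.0, 1.319]
ft_force: [-4.2, -0.0, 1.7]
opening: 0.304
grip_force: 2.5
```

```bash
python3 go.py; python3 chk.py
```

```text
19.8 [ 530.7  -245.12  330.44] [-3.1406e+00 -1.0000e-04  1.3193e+00] [-4.19 -0.05  1.72] [-0.16  1.03  0.05]
leaf origin [ 514.89577928 -306.62306837] [ 6.02268809e-02 -8.30160484e+01] z 24.638440138058343 open deg -6.958200587587117
move to pin: tx,ty 0.8453201470400977 -0.419307274620926
6790 rail end x 94.84750581609019 z fit [2.17343856e-02 1.51910581e+02] y fit [-0.12590962 -5.92365644]
```

Met the stop (about 4 N). I open and lift clear.

Request:
carry_out --pt "0 0 0 0 0.35" --pt "0 0 0 0 0.45" --pt "0 0 0 0 0.6" --pt "0 0 0 0 0.7" --pt "0 0 0 0 0.7" --pt "0 0 -0.02 0 0.7" --pt "0 0 -0.05 0 0.7" --pt "0 0 -0.09 0 0.7" --pt "0 0 -0.12 0 0.7" --pt "0 0 -0.12 0 0.7" --pt "0 0 -0.12 0 0.7" --pt "0 0 -0.12 0 0.7"

```text
t: 21.35
eef_pos: [530.9, -245.1, 449.3]
tcp_rot: [-3.14, -0.001, 1.319]
ft_force: [0.2, 0.1, -0.2]
opening: 0.701
grip_force: 0.0
```

```bash
cat > fin.py <<'E'
from h import *
v=grab('wrist'); C=cloud(v); m=(C[...,2]>172)&(C[...,2]<186)&(tofr(C)[...,1]>-60)&(tofr(C)[...,1]<75)&(abs(tofr(C)[...,0])<40); Q=C[m]; f=tofr(Q)
a=np.polyfit(f[:,1],f[:,0],1); print(m.sum(),'x=a*y+b',a,'tongue x at 103:',np.polyval(a,106),'z',np.polyfit(f[:,1],Q[:,2],1),f[:,1].max())
save(v['im'],'end.png')
E
python3 fin.py; python3 go.py|head -1; sleep 0
```

```text
2858 x=a*y+b [-0.06778423 -4.17086761] tongue x at 103: -11.355995574741893 z [-2.80214774e-02  1.77615587e+02] 74.92411876315329
21.4 [ 530.99 -245.13  449.4 ] [-3.1398e+00 -6.0000e-04  1.3193e+00] [ 0.79 -0.25 -0.9 ] [-0.15  0.03  0.02]
```

View pics/end.png

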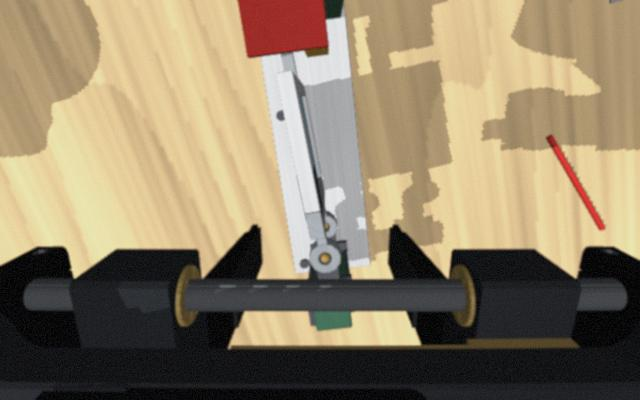

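The tongue enters under the red lip at (288,60), and the pins show through the knuckles at (325,258). I wait to confirm it is at rest.

Request:
carry_out --pt "0 0 0 0 0.7" --pt "0 0 0 0 0.7" --pt "0 0 0 0 0.7" --pt "0 0 0 0 0.7" --pt "0 0 0 0 0.7" --pt "0 0 0 0 0.7" --pt "0 0 0 0 0.7" --pt "0 0 0 0 0.7" --pt "0 0 0 0 0.7" --pt "0 0 0 0 0.7" --pt "0 0 0 0 0.7" --pt "0 0 0 0 0.7" --pt "0 0 0 0 0.7" --pt "0 0 0 0 0.7" --pt "0 0 0 0 0.7" --pt "0 0 0 0 0.7"

```text
t: 23.4
eef_pos: [530.9, -245.1, 450.5]
tcp_rot: [3.142, -0.0, 1.319]
ft_force: [-0.4, -0.1, 0.0]
opening: 0.699
grip_force: 0.0
```

```bash
python3 fin.py
```

```text
2847 x=a*y+b [-0.06842906 -4.16039558] tongue x at 103: -11.413875837741632 z [-2.68297595e-02  1.77532410e+02] 74.9843745314637
```

```bash
python3 -c "
from cell import env
print(env.job_done())"
```

```text
the job is handed in; nothing more can be done
None
```

The leaf hangs on both pins, shut under the keeper lip and released, resting about 11 mm off the yellow stop by my last measurement (22 mm allowed); handed in at about 23 s, no verdict returned.

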